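Index the flange four clicks and lock the dial

ROBOT

A 7-joint arm with a two-finger parallel gripper is mounted at the origin on the work surface; the furniture and walls round the work are solid. World frame = base frame: x ahead of the robot, y to its left, z up, the work surface at z = 0. Lengths are in m, angles in rad, forces in N, time in s.
With the tool pointing down it reaches from about 0.4 to 0.85 m from the base axis. Payload 10.4 kg.
Tool frame: the origin (TCP) lies midway between the tips of the shut fingers; the grasp point (between the pads) lies 19 mm behind it; z points along the fingers, y is the line along which they close (so a half turn about z gives the same grasp; the last joint's range is limited). The gripper opens to 87 mm and grips with 3 to 60 N. Pads are 19 mm wide; open, the fingers measure 117 mm over their backs; the gripper's body (75 mm by 190 mm) begins 51 mm behind the grasp point.
Start: joints at [1.214, 0.332, -0.065, 1.46, 0.022, 1.35, -0.088], TCP at [0.205, -0.591, 0.223] pointing down, gripper open.
Joint ranges: [-2.6, 2.6], [-0.5, 2.12], [-1.47, 1.34], [0.16, 2.42], [-1.27, 4.41], [0.06, 2.06], [-2.6, 2.6]. Speed limits (rad/s): [2.22, 2.22, 2.79, 2.79, 3.14, 3.14, 3.14].

INTERFACE

Orientations are given as a unit quaternion [x, y, z, w].
In Python, from bench import sensors, eyes, order gives the robot as it stands.
- The arm moves only by the tool arm_command, never from a script. Its argument "steps" is a list of rows, each an object with "rot": the turn, a rotation vector about the world's x, y, z in degrees, a list of three; "slide": the shift along the world's x, y, z in m, a list of three; "grip": the opening, from 0 (shut) to 1 (fully open). A call has exactly 8 rows; each row shifts and turns the commanded pose from where the row before left it; what a row does not reach is not made up. A row lasts 1/8 s, in which the tool goes at most 62.5 mm and 10.7 degrees, less where a joint would pass 70% of its speed; a pose out of reach is approached as far as the arm can. A call with a gripper value outside its range is refused whole. The fingers move at their own pace and stop on an object; "newtons" is the grip in N (left out, the last holds). Time passes only in rows, so rows that do not move let the fingers close, or fill a call up. It gives the time, the measured TCP pose, the force, the opening and the grip force at its end, in the units of the state.
- sensors.read_state(): the state, without advancing time (a new reading comes with each control period).
- eyes.camera(name): name is "scene" or "side" or "wrist"; returns a dict with "pixels" (384x512x3 uint8, red, green, blue), "intrinsics" (3x3 intrinsics, pixels), "pose" (4x4, takes a point from camera to world coordinates). Camera axes: x right, y down, z forward; pixel columns grow to the right and rows downward; lengths in m; the calibration is good to about 2 mm. A picture is of the moment at which its call begins. There is no depth.
- order.close_job(): hands the job in; it is judged then, once.
Trained networks look in a picture, given as the dict that the camera call returned (one of the last four; its "shot" number tells which), for a name from the list of things; names that differ only in an ending like _2 or _b are one class to them, and where a whole thing is asked for, a point or a joint stands for the part that bears it (a point fixed in the world has none). Each returns a list of dicts, best first, with "conf" (0 to 1); they miss things now and then, are a little off and sometimes report something else, mostly with a low value. They report only what shows in the picture. A call takes as long as a camera call.
- eyes.look_for(name, picture): "bbox" ([left, top, right, bottom] in pixels, round what is visible of it).
The state is a dict: "time": time; "joint_positions": joint angles; "joint_vel": joint speeds; "joint_torque": joint torques, N m; "ee_pos": TCP position; "eef_rot": TCP orientation; "ft_force": force on the tool from outside, world axes, zero at the start; "torque": the same for the moment, N m; "width": finger opening in m; "grip_force": force on a finger pad.
Only numpy, scipy, OpenCV 4.12 (cv2) and the standard library are available. Lean on these libraries where they do the work, as an engineer would, in place of code of your own. Each camera call takes 0.05 s, during which the arm holds its last target. There are 200 camera calls.

TASK

The hole under the drill bushing is finished: bring the next one under it. With your fingertips only, push the black lug on the index dial clockwise (seen from above) exactly four clicks, without running on past the fourth, then push the red lock lever inward, fully home, so that the dial is locked for drilling. Do not pinch or grip the lug or the lever, and leave the things lying round the fixture where they are.

Things in the scene. Friction and masses are not known exactly. Their poses are not given: they have to be found in the camera images.
- index_fixture: indexing drill jig fixed to the bench: grey-green base plate 225 x 232 x 14 mm. Origin on the dial's upright axis at the bench top; +x points to the bracket that carries the drill bushing (bracket top 80 mm, bushing head 85 mm high, reaching in to 22 mm from the axis), +y to the spring plunger, the -y side carries the lock lever; z up. Else only the lug and the lever tab stand over 40 mm.
- dial_axis (a point): on the dial's upright axis, 60 mm above the bench. The dial is 160 mm across (168 over its rim lobes), top 38 mm high, with 24 engraved lines. On it is clamped a blue-faced flange, 100 mm across, top 48 mm high, a nut and stud in its centre up to 71 mm high (15 mm radius). Six hole places lie 60 degrees apart on the flange: two drilled, four only scribed and punched.
- dial_lug (a point): middle of the black lug standing on the dial, 67 mm from its axis, 60 mm above the bench. Lug: 24 mm long along the radius, 12 mm thick in the turning direction, top 74 mm high. It starts 30 degrees from the fixture's -x toward the lever side; four clicks take it past -x to 30 degrees on the plunger side. A fingertip ending 54 mm above the bench clears the flange and pushes its flat trailing face.
- next_hole (a point): the next punched hole place, on the flange's top face, 38 mm from the dial's axis; it turns with the dial and is directly under the bushing after four clicks
- bushing (a point): middle of the lower mouth of the drill bushing, fixed to the base, 56 mm above the bench (8 mm over the flange)
- index_dial (a joint): turn of the dial in rad, positive clockwise from above; starts on a click at 0. 24 clicks a turn, 0.262 rad (15 degrees) each, so the fourth is at 1.047. A spring roller drops between the rim's lobes: the push at the lug rises to some 6 to 9 N in each click's first half; past half way the dial snaps forward by itself, off the finger, and rests on the click. It can turn either way.
- lever_pivot (a point): point on the upright pivot of the lock lever, 55 mm above the bench, at (60, -100) mm in the fixture's frame, fixed to the base
- lever_handle (a point): middle of the red upright tab at the lock lever's end, 140 mm from its pivot, 55 mm above the bench. Tab: 24 mm long along the lever, 12 mm thick across it, top 70 mm high. The lever's steel arm is 14 mm wide, its top 29 mm high. Home, the lever points from its pivot along the fixture's -x.
- lock_lever (a joint): angle of the lock lever in rad: 0 = home, its pawl fully between two lobes of the dial's rim (locked); positive = swung outward, away from the dial, 0.40 at most. Starts open at 0.28 to 0.38. Stays where it is left (about 3 N at the tab moves it). The pawl goes home only while the dial rests on a click.
- layout_dye: bystander: the small blue bottle of marking dye, about 40 mm across and 95 mm tall; origin at the middle of its underside
- oil_bottle: bystander: the red oil bottle, 48 mm across and 150 mm tall; origin at the middle of its underside
- chuck_key: bystander: a steel drill chuck key lying flat, 69 x 88 x 20 mm; origin at the middle of its underside
- pliers_2: bystander: a pair of pliers with blue grips lying flat, 83 x 174 x 13 mm; origin at the middle of its underside
- tape_black: bystander: a roll of black electrical tape lying flat, 61 mm across, 19 mm high; origin at the middle of its underside
- nail_jar: bystander: the glass jar of nails, 74 mm across and 114 mm tall; origin at the middle of its underside

How it is judged:
On the way, in this order (a step that is already met when the one before it is completed fails the run):
1. the dial rests on the fourth click while the lock lever is still open (value of joint index_dial between 0.9772 and 1.1172 rad and value of joint lock_lever above 0.15 rad and velocity of joint index_dial below 0.1 rad/s), for 0.3 s.
2. the lock lever is home (value of joint index_dial between 0.9772 and 1.1172 rad and value of joint lock_lever below 0.05 rad), for 0.2 s.
At the end, for the whole second after the job is handed in: The dial rests four clicks clockwise of where it began (1.047 rad, within 0.07), the next hole place within 4 mm of the bushing's axis, and the lock lever is home (under 0.05 rad) (all of step 2 and horizontal distance between next_hole and bushing below 0.004 m and velocity of joint index_dial between -0.05 and 0.05 rad/s); the robot touches nothing.
It fails at once if the dial runs on past the fourth click, more than half way to the fifth (value of joint index_dial above 1.20428 rad).
It fails at once if the dial is turned the wrong way by a click (value of joint index_dial below -0.15708 rad).
It fails at once if the lug is pinched or gripped (contact force between the fingers and index_dial_c0 above 3 N and contact force between the fingers and index_dial_c1 above 3 N).
It fails at once if the lever's handle is pinched or gripped (contact force between the fingers and lock_lever_c0 above 3 N and contact force between the fingers and lock_lever_c1 above 3 N).
It fails at once if a thing lying round the fixture is moved or lifted by more than 15 mm (distance of any of layout_dye, oil_bottle, chuck_key, pliers_2, tape_black, nail_jar from where it was at the start of the episode above 0.015 m).
It also fails if it takes over 54 s, if anything falls off the work surface, if the arm or the gripper's body presses on something with over 40 N, if the wrist force passes 120 N, or if a joint passes its speed limit or range.

## Working session

There is one attempt and no reset: what is moved stays moved. The work goes in short steps, Python scripts to look and compute and a tool call to move; the robot and the scene stay as the last step left them, time stands still between calls to the robot, and variables do not carry over. Pictures are saved under pics/ and viewed, at most 10 in all, crops included, and the job is handed in when it is done.

Besides the shell and the picture viewer there is one more tool, called after "Call:" by a JSON object that holds its "api" and its "payload", one argument or row to a line. arm_command: Moves the arm, as the interface text tells. Its arguments: {"type":"object","properties":{"steps":{"type":"array","items":{"type":"object","properties":{"rot":{"type":"array","items":{"type":"number"}},"slide":{"type":"array","items":{"type":"number"}},"grip":{"type":"number"}}}},"newtons":{"type":"number"}},"required":["steps"]}

```bash
mkdir -p pics; cat > h.py <<'E'
import numpy as np, cv2
from bench import sensors, eyes, order
def snap(n,f):
    p=eyes.camera(n); cv2.imwrite('pics/'+f,cv2.cvtColor(p['pixels'],cv2.COLOR_RGB2BGR)); return p
def onz(p,uv,z):
    K,T=np.array(p['intrinsics']),np.array(p['pose'])
    d=T[:3,:3]@np.linalg.inv(K)@[uv[0],uv[1],1]; o=T[:3,3]
    return o+d*(z-o[2])/d[2]
def proj(p,X):
    K,T=np.array(p['intrinsics']),np.array(p['pose'])
    c=T[:3,:3].T@(np.array(X)-T[:3,3]); q=K@c; return q[:2]/q[2]
E
python3 - <<'E'
from h import *
for n in ['scene','side']:
    p=snap(n,n+'1.png'); print(n,np.array(p['pose']).round(3).tolist())
    for t,z in [('index_fixture',0.02),('dial_lug',.06),('lever_handle',.055),('layout_dye',.05),('oil_bottle',.07),('chuck_key',.01),('pliers_2',.01),('tape_black',.01),('nail_jar',.06)]:
        for r in eyes.look_for(t,p)[:2]:
            b=r['bbox']; print(t,round(r['conf'],2),np.round(b).astype(int).tolist(),onz(p,((b[0]+b[2])/2,(b[1]+b[3])/2),z).round(3))
print(sensors.read_state())
E
python3 -c "
import cv2,numpy as np
a=cv2.imread('pics/scene1.png');b=cv2.imread('pics/side1.png')
cv2.imwrite('pics/both.png',cv2.resize(np.vstack([a,b]),None,fx=1,fy=1)[:, :])"
```

```text
scene [[0.999, 0.038, -0.029, 0.585], [0.047, -0.64, 0.767, -0.745], [0.01, -0.767, -0.641, 0.723], [0.0, 0.0, 0.0, 1.0]]
index_fixture 0.97 [228, 191, 333, 289] [ 0.62  -0.075  0.02 ]
dial_lug 0.71 [246, 204, 313, 257] [ 0.615 -0.082  0.06 ]
dial_lug 0.32 [249, 250, 316, 287] [ 0.622 -0.194  0.06 ]
lever_handle 0.91 [250, 252, 318, 284] [ 0.626 -0.188  0.055]
layout_dye 0.88 [269, 131, 285, 155] [0.606 0.303 0.05 ]
oil_bottle 0.94 [311, 275, 342, 330] [ 0.705 -0.281  0.07 ]
chuck_key 0.6 [266, 305, 306, 340] [ 0.631 -0.29   0.01 ]
chuck_key 0.25 [242, 203, 311, 255] [ 0.609 -0.027  0.01 ]
pliers_2 0.59 [148, 274, 195, 336] [ 0.395 -0.262  0.01 ]
tape_black 0.59 [177, 174, 200, 192] [0.357 0.144 0.01 ]
nail_jar 0.61 [232, 124, 256, 168] [0.508 0.267 0.06 ]
side [[0.918, 0.351, -0.184, 0.711], [0.396, -0.803, 0.446, -0.427], [0.008, -0.482, -0.876, 0.962], [0.0, 0.0, 0.0, 1.0]]
index_fixture 0.92 [235, 193, 332, 291] [ 0.615 -0.05   0.02 ]
dial_lug 0.72 [233, 192, 331, 292] [ 0.615 -0.068  0.06 ]
dial_lug 0.63 [252, 207, 311, 271] [ 0.612 -0.061  0.06 ]
lever_handle 0.75 [236, 272, 30
[... 660 characters left out ...]
1128,  0.3321683 , -0.0646766 ,  1.46008468,  0.02162243,
        1.34992138, -0.0884829 ]), 'joint_vel': array([-3.40913810e-04, -4.52242732e-04,  4.14262955e-04, -5.25036780e-05,
       -1.46386609e-03,  9.89268194e-04, -2.81319972e-04]), 'joint_torque': array([ 3.31282854e-04, -6.23055339e+01,  2.48752430e-02, -3.90120757e+01,
       -6.08948967e-02,  3.17016884e-02,  4.91544870e-05]), 'ee_pos': array([ 0.20476774, -0.59052903,  0.2226026 ]), 'eef_rot': array([9.86105502e-01, 1.66120242e-01, 4.52021450e-06, 5.71218908e-05]), 'ft_force': array([-0.50275203, -0.33761689,  0.31859799]), 'torque': array([-0.01345025, -0.01096247,  0.01199876]), 'grip_force': 0.0, 'width': 0.08677638589025305}
```

View pics/scene1.png

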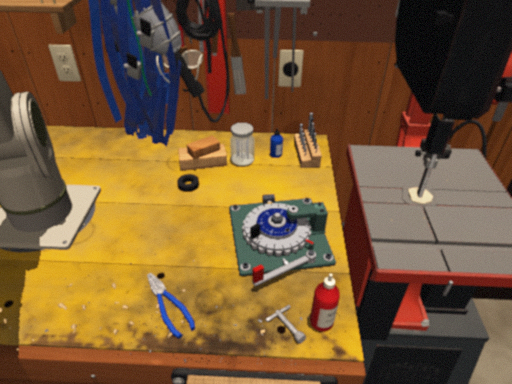

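View pics/side1.png

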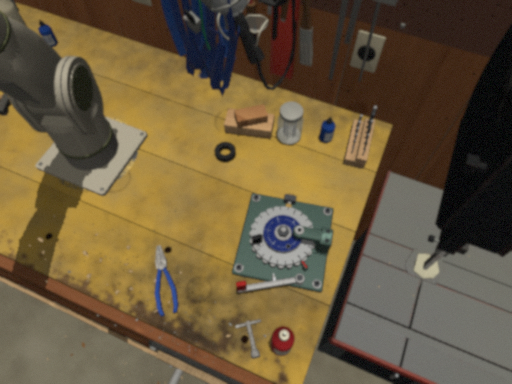

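The scene shows the dial at about (277,218), the lug at (255,231) and the lever tab at (258,272), with the fixture roughly aligned with the world axes. The side view agrees: dial (283,233), tab (241,287). I'll move in for a closer look.

Call:
{"api": "arm_command", "payload": {
  "steps": [
    {"slide":[0.038,0.047,0.01],"grip":0},
    {"slide":[0.038,0.047,0.01],"grip":0},
    {"slide":[0.038,0.047,0.01],"grip":0},
    {"slide":[0.038,0.047,0.01],"grip":0},
    {"slide":[0.038,0.047,0.01],"grip":0},
    {"slide":[0.038,0.047,0.01],"grip":0},
    {"slide":[0.038,0.047,0.01],"grip":0},
    {"slide":[0.038,0.047,0.01],"grip":0}
  ]
}}

```text
schema error: expected keys rot, slide, grip
```

```bash
python3 - <<'E'
from h import *
p=snap('wrist','w1.png'); print(np.array(p['pose']).round(3).tolist(), np.array(p['intrinsics']).tolist())
np.savez('w1.npz',intrinsics=p['intrinsics'],pose=p['pose'])
for t,z in [('index_fixture',0.02),('dial_lug',.06),('lever_handle',.055)]:
    for r in eyes.look_for(t,p)[:2]:
        b=r['bbox']; print(t,round(r['conf'],2),np.round(b).astype(int).tolist(),onz(p,((b[0]+b[2])/2,(b[1]+b[3])/2),z).round(3))
s=sensors.read_state();print(s['ee_pos'],s['eef_rot'],s['ft_force'])
E
```

```text
[[0.328, -0.91, -0.253, 0.274], [-0.945, -0.316, -0.087, -0.567], [-0.001, 0.268, -0.963, 0.385], [0.0, 0.0, 0.0, 1.0]] [[294.14261423594905, 0.0, 260.6795770695731], [0.0, 294.14261423594905, 197.42344742988092], [0.0, 0.0, 1.0]]
[ 0.2048022  -0.59050078  0.22258806] [9.86103753e-01 1.66130631e-01 1.50565363e-05 3.50949730e-05] [ 0.05705214 -0.3765674  -0.27548237]
```

View pics/w1.png

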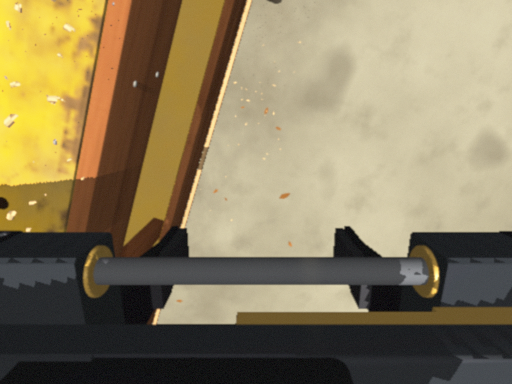

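The move was refused because every row needs all three keys, so that picture shows only the floor beside the bench.

Call:
{"api": "arm_command", "payload": {
  "steps": [
    {"rot":[0,0,0],"slide":[0.031,0.052,0.012],"grip":0},
    {"rot":[0,0,0],"slide":[0.031,0.052,0.012],"grip":0},
    {"rot":[0,0,0],"slide":[0.031,0.052,0.012],"grip":0},
    {"rot":[0,0,0],"slide":[0.031,0.052,0.012],"grip":0},
    {"rot":[0,0,0],"slide":[0.031,0.052,0.012],"grip":0},
    {"rot":[0,0,0],"slide":[0.031,0.052,0.012],"grip":0},
    {"rot":[0,0,0],"slide":[0.031,0.052,0.012],"grip":0},
    {"rot":[0,0,0],"slide":[0.031,0.052,0.012],"grip":0}
  ]
}}

```text
time: 2.2
ee_pos: [0.4535, -0.1727, 0.3193]
eef_rot: [0.986, 0.166, 0.0, 0.0]
ft_force: [1.1, -1.4, -0.8]
width: 0.0149
grip_force: 0.0
```

```bash
python3 - <<'E'
from h import *
p=snap('wrist','w2.png'); print(np.array(p['pose']).round(3).tolist())
np.savez('w2.npz',intrinsics=p['intrinsics'],pose=p['pose'])
for t,z in [('index_fixture',0.02),('dial_lug',.06),('lever_handle',.055)]:
    for r in eyes.look_for(t,p)[:2]:
        b=r['bbox']; print(t,round(r['conf'],2),np.round(b).astype(int).tolist(),onz(p,((b[0]+b[2])/2,(b[1]+b[3])/2),z).round(3))
s=sensors.read_state();print(s['time'],s['ee_pos'],s['eef_rot'],s['ft_force'],s['joint_positions'])
E
```

```text
[[0.328, -0.91, -0.253, 0.522], [-0.945, -0.316, -0.088, -0.149], [-0.0, 0.267, -0.964, 0.481], [0.0, 0.0, 0.0, 1.0]]
index_fixture 0.87 [112, 1, 315, 119] [ 0.573 -0.059  0.02 ]
dial_lug 0.84 [145, 0, 268, 93] [ 0.581 -0.054  0.06 ]
lever_handle 0.63 [278, 1, 314, 108] [ 0.611 -0.168  0.055]
2.4 [ 0.45319702 -0.17369434  0.31881423] [9.85902504e-01 1.67320440e-01 1.61340253e-04 3.12414569e-04] [-0.30307253 -0.66949546  0.03931931] [ 0.73662985  0.01018602 -0.46428074  1.63516973  0.00500234  1.49675772
 -0.96257146]
```

View pics/w2.png

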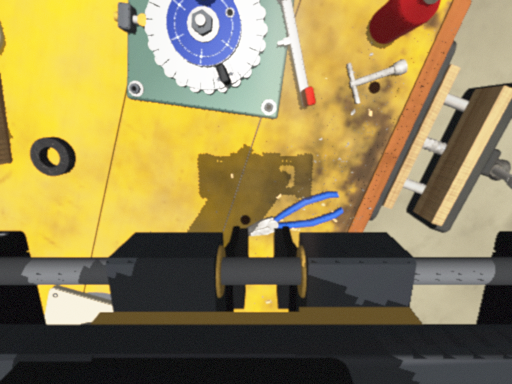

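The wrist view shows the nut at (203,21), the black lug at (224,76), the red tab at (308,96) and the base corners at (136,89) and (269,106). I'll move closer and centre the view before measuring.

Call:
{"api": "arm_command", "payload": {
  "steps": [
    {"rot":[0,0,1.5],"slide":[0.015,0.003,0],"grip":0},
    {"rot":[0,0,1.5],"slide":[0.015,0.003,0],"grip":0},
    {"rot":[0,0,1.5],"slide":[0.015,0.003,0],"grip":0},
    {"rot":[0,0,1.5],"slide":[0.015,0.003,0],"grip":0},
    {"rot":[0,0,1.5],"slide":[0.015,0.003,0],"grip":0},
    {"rot":[0,0,1.5],"slide":[0.015,0.003,0],"grip":0},
    {"rot":[0,0,1.5],"slide":[0,0,0],"grip":0},
    {"rot":[0,0,0],"slide":[0,0,0],"grip":0}
  ]
}}

```text
time: 3.4
ee_pos: [0.5426, -0.1566, 0.3186]
eef_rot: [0.967, 0.256, -0.0, -0.0]
ft_force: [0.1, 0.2, -0.0]
width: 0.0008
grip_force: 0.0
```

```bash
cat >> h.py <<'E'
def comp(m,k=0):
    n,l,st,c=cv2.connectedComponentsWithStats(m.astype(np.uint8))
    o=np.argsort(-st[1:,4])+1
    return [(st[i].tolist(),c[i].round(1).tolist(),l==i) for i in o[:3]]
E
python3 - <<'E'
from h import *
p=snap('wrist','w3.png')
np.savez('w3.npz',intrinsics=p['intrinsics'],pose=p['pose'],pixels=p['pixels'])
im=np.array(p['pixels']).astype(int); R,G,B=im[...,0],im[...,1],im[...,2]
for nm,m in [('blue',(B>R+50)&(B>G+40)),('red',(R>130)&(G<60)&(B<60)),('dark',im.max(2)<45),('green',(G>R+12)&(G<150)&(B<G+10)&(B>R))]:
    m=m.copy(); m[225:]=0
    for c in comp(m): print(nm,c[0],c[1])
s=sensors.read_state();print(s['time'],s['ee_pos'],s['eef_rot'])
cv2.imwrite('pics/w3c.png',cv2.resize(cv2.cvtColor(p['pixels'][0:230,120:390],cv2.COLOR_RGB2BGR),None,fx=2.6,fy=2.6,interpolation=cv2.INTER_CUBIC))
E
```

```text
blue [175, 48, 71, 74, 2838] [208.9, 87.7]
red [389, 94, 36, 37, 796] [403.2, 111.2]
red [294, 165, 2, 6, 7] [294.4, 167.6]
red [294, 172, 1, 3, 3] [294.0, 173.0]
dark [415, 190, 24, 27, 218] [426.1, 202.8]
dark [41, 154, 23, 33, 185] [56.3, 167.8]
dark [440, 172, 43, 13, 179] [458.1, 177.7]
green [193, 142, 81, 30, 646] [235.8, 156.6]
green [204, 0, 49, 66, 299] [234.8, 30.0]
green [210, 0, 8, 25, 79] [212.7, 8.1]
3.45 [ 0.54250057 -0.15673986  0.31870294] [ 9.66823370e-01  2.55445772e-01 -3.76037701e-05  1.64458274e-04]
```

View pics/w3c.png

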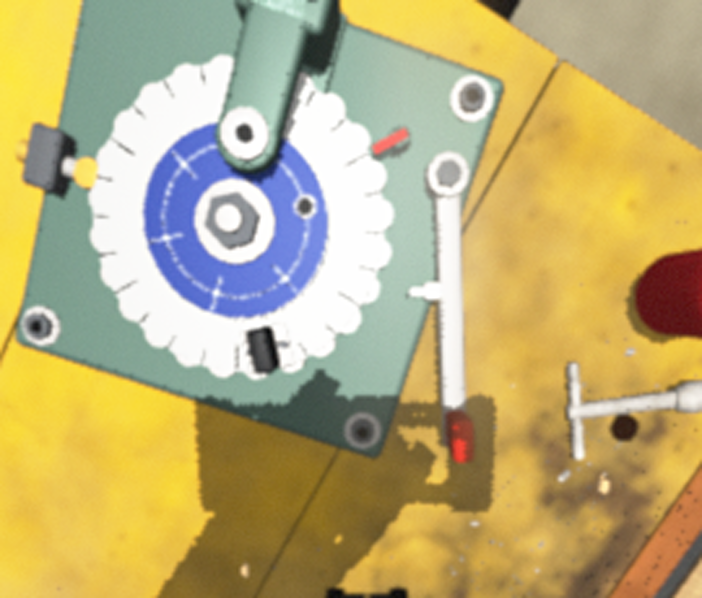

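The crop shows the flange centred near (236,220), the lug at (262,350), the tab at (459,437), the bushing at (245,132) and the pivot at (448,174), in crop pixels.

```bash
python3 - <<'E'
from h import *
from scipy.optimize import least_squares
p=dict(np.load('w3.npz'))
im=p['pixels'].astype(int); R,G,B=im[...,0],im[...,1],im[...,2]
m=((B>R+50)&(B>G+40)).astype(np.uint8); m[225:]=0
cc=comp(m)[0][2].astype(np.uint8)
ct=max(cv2.findContours(cc,0,1)[0],key=len); h=cv2.convexHull(ct)[:,0]
P=np.array([onz(p,u,.048)[:2] for u in h])
f=least_squares(lambda q:np.hypot(*(P-q[:2]).T)-.05,[.61,-.06],loss='soft_l1',f_scale=.001)
print('flange',f.x,np.std(f.fun))
c=lambda a,b:(120+a/2.6-.3,b/2.6-.3)
obs=[((0,0,.071),c(230,217)),((.038,0,.085),c(245,132)),((.060,-.1,.035),c(448,174))]
fw=lambda q,l:[q[0]+np.cos(q[2])*l[0]-np.sin(q[2])*l[1],q[1]+np.sin(q[2])*l[0]+np.cos(q[2])*l[1],l[2]]
g=least_squares(lambda q:np.concatenate([proj(p,fw(q,l))-u for l,u in obs]+[(q[:2]-f.x)*600]),[.61,-.06,0])
q=g.x;print('fix',q[:2],np.degrees(q[2]),g.fun.round(1))
np.save('fix.npy',q)
inv=lambda X:(np.array([[np.cos(q[2]),np.sin(q[2])],[-np.sin(q[2]),np.cos(q[2])]])@(np.array(X)[:2]-q[:2]))
l=onz(p,c(262,348),.068);i=inv(l);print('lug',l,i,np.hypot(*i),np.degrees(np.arctan2(i[1],i[0])))
print('pred lug px',[(120-0+0,0)],[( (proj(p,fw(q,(.067*np.cos(a),.067*np.sin(a),.074)))-[120,0])*2.6).round() for a in [np.radians(210)]])
t=onz(p,c(459,437),.062);i=inv(t);print('tab',t,i,i-[.06,-.1],np.hypot(*(i-[.06,-.1])),np.degrees(np.arctan2(-(i[1]+.1),-(i[0]-.06))))
E
```

```text
flange [ 0.60730692 -0.03974793] 0.0006388256925072622
fix [ 0.60702211 -0.04001183] 11.252111451086906 [-0.6 -0.   0.   0.   0.6 -0.1 -0.2 -0.2]
lug [ 0.55788048 -0.08417874  0.068     ] [-0.05681516 -0.03372911] 0.06607280483475182 -149.30392476499057
pred lug px [(120, 0)] [array([259., 350.])]
tab [ 0.56837007 -0.20051356  0.062     ] [-0.06922721 -0.14987455] [-0.12922721 -0.04987455] 0.138517658694225 21.103827801025314
```

Call:
{"api": "arm_command", "payload": {
  "steps": [
    {"rot":[0,0,1.5],"slide":[0.006,0.008,-0.03],"grip":0},
    {"rot":[0,0,1.5],"slide":[0.006,0.008,-0.04],"grip":0},
    {"rot":[0,0,1.5],"slide":[0.006,0.008,-0.04],"grip":0},
    {"rot":[0,0,1.5],"slide":[0.006,0.008,-0.04],"grip":0},
    {"rot":[0,0,1.5],"slide":[0.006,0.01,-0.04],"grip":0},
    {"rot":[0,0,1.5],"slide":[0.004,0.008,-0.04],"grip":0},
    {"rot":[0,0,1.5],"slide":[0,0,-0.034],"grip":0},
    {"rot":[0,0,1.2],"slide":[0,0,0],"grip":0}
  ]
}}

```text
time: 4.45
ee_pos: [0.5747, -0.1067, 0.0526]
eef_rot: [0.936, 0.353, -0.002, -0.001]
ft_force: [0.7, -1.1, 0.8]
width: 0.0003
grip_force: 0.0
```

```bash
python3 - <<'E'
from h import *
p=snap('wrist','w4.png')
s=sensors.read_state();print(s['time'],s['ee_pos'],s['eef_rot'],s['ft_force'])
a=cv2.cvtColor(p['pixels'],cv2.COLOR_RGB2BGR)
q=eyes.camera('side');b=cv2.cvtColor(q['pixels'],cv2.COLOR_RGB2BGR)[190:300,230:340]
q=eyes.camera('scene');d=cv2.cvtColor(q['pixels'],cv2.COLOR_RGB2BGR)[180:290,230:340]
b=cv2.resize(np.vstack([b,d]),None,fx=2.4,fy=2.4)[:528]
a=cv2.resize(a,(512,528*384//528)); a=np.vstack([a,np.zeros((528-384,512,3),np.uint8)])
cv2.imwrite('pics/c4.png',np.hstack([a,b]))
E
```

```text
4.5 [ 0.57621618 -0.10686071  0.05466651] [ 9.35467565e-01  3.53412047e-01 -5.55414044e-04 -2.28953042e-04] [-0.82512612  0.75961402  0.41158679]
```

View pics/c4.png

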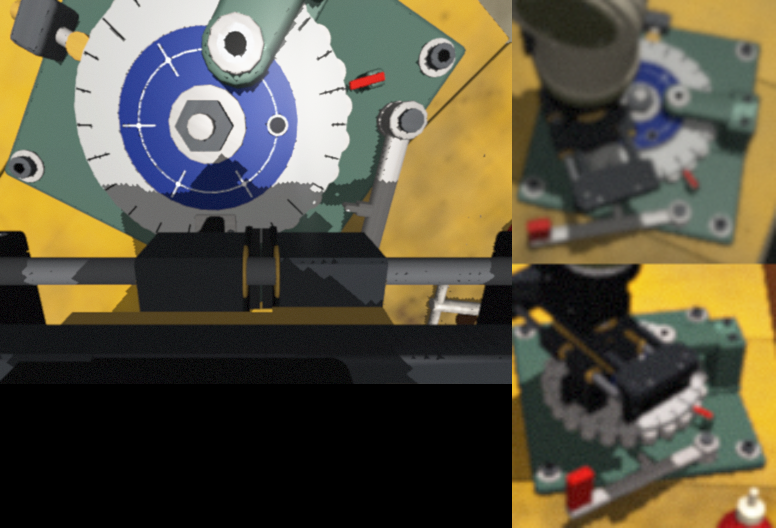

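The wrist view shows the lug at (212,222), left of the shut fingertips at about (260,240). The drilled hole at (277,125) is visible and can be used to measure the dial angle. I'll go forward gently to find contact.

Call:
{"api": "arm_command", "payload": {
  "steps": [
    {"rot":[0,0,0],"slide":[-0.0013,0.0015,0],"grip":0},
    {"rot":[0,0,0],"slide":[-0.0013,0.0015,0],"grip":0},
    {"rot":[0,0,0],"slide":[-0.0013,0.0015,0],"grip":0},
    {"rot":[0,0,0],"slide":[-0.0013,0.0015,0],"grip":0},
    {"rot":[0,0,0],"slide":[-0.0013,0.0015,0],"grip":0},
    {"rot":[0,0,0],"slide":[-0.0013,0.0015,0],"grip":0},
    {"rot":[0,0,0],"slide":[-0.0013,0.0015,0],"grip":0},
    {"rot":[0,0,0],"slide":[0,0,0],"grip":0}
  ]
}}

```text
time: 5.6
ee_pos: [0.5676, -0.0959, 0.0546]
eef_rot: [0.936, 0.353, -0.0, 0.0]
ft_force: [-0.5, 0.2, -0.0]
width: 0.0004
grip_force: 0.0
```

```bash
cat > dial.py <<'E'
from h import *
q=np.load('fix.npy'); C=q[:2]
def dial(tag=None):
    # drilled hole / scribe ring: unwrap flange ring brightness r=.030-.045 vs angle, correlate with reference
    p=eyes.camera('wrist'); im=p['pixels'].astype(float)
    an=np.radians(np.arange(0,360,.5)); rs=np.arange(.053,.0765,.001)
    def strip(z,rs):
        X=np.array([[proj(p,[C[0]+r*np.cos(a),C[1]+r*np.sin(a),z]) for a in an] for r in rs]).astype(np.float32)
        return cv2.remap(p['pixels'],X[...,0],X[...,1],cv2.INTER_LINEAR)
    st=strip(.048,np.arange(.020,.049,.001))
    return p,st
def state():
    s=sensors.read_state(); e=s['ee_pos'][:2]-C
    print('t',round(s['time'],2),'ee',s['ee_pos'].round(4),'r %.4f ang %.2f'%(np.hypot(*e),np.degrees(np.arctan2(e[1],e[0]))%360),'yaw %.1f'%np.degrees(2*np.arctan2(s['eef_rot'][1],s['eef_rot'][0])),'f',s['ft_force'].round(1))
def holes(st):
    # dark drilled hole at r=.038 : rows 14..22, low blue
    b=st[14:23,:,2].astype(float).mean(0); b=cv2.GaussianBlur(b[None],(0,0),4)[0]
    g=st.astype(float).max(2)[14:23].mean(0); g=cv2.GaussianBlur(g[None],(0,0),4,borderType=cv2.BORDER_REPLICATE)[0]
    # fixture-frame angle range where hole can be: -170..-40
    i=np.arange(720); fa=((i*.5-np.degrees(q[2])+180)%360)-180
    k=(fa<-40)&(fa>-179); j=i[k][np.argmin(g[k])]; return fa[j],g[j],np.median(g[k])
if __name__=='__main__':
    state(); p,st=dial(); print('hole',holes(st)); state()
    cv2.imwrite('pics/strip.png',cv2.cvtColor(st,cv2.COLOR_RGB2BGR))
E
python3 dial.py
```

```text
t 5.6 ee [ 0.5676 -0.0959  0.0546] r 0.0684 ang 234.79 yaw 41.3 f [-0.5  0.2 -0. ]
hole (np.float64(-165.75211145108688), np.float64(77.20688910328602), np.float64(152.89675734770717))
t 5.65 ee [ 0.5677 -0.096   0.0546] r 0.0684 ang 234.90 yaw 41.3 f [-0.1 -1.4  0.4]
```

```bash
python3 - <<'E'
s=open('dial.py').read()
a=s.index("    # dark drilled"); b=s.index("if __name__")
s=s[:a]+'''    f=st[15:22].astype(float); sat=((f[...,2]-f[...,0])/(f.max(2)+1)).mean(0)
    i=np.arange(720); fa=((i*.5-np.degrees(q[2])+180)%360)-180
    k=(fa<-45)&(fa>-140); o=np.argsort(fa[k]); x=fa[k][o]; y=cv2.GaussianBlur(sat[k][o][None],(0,0),5)[0]
    j=np.argmin(y); w=np.abs(x-x[j])<7; ww=np.clip(np.median(y)-y[w],0,None)
    return (x[w]*ww).sum()/ww.sum(),y[j],np.median(y)
'''+s[b:]
open('dial.py','w').write(s)
E
python3 dial.py
```

```text
t 5.65 ee [ 0.5677 -0.096   0.0546] r 0.0684 ang 234.90 yaw 41.3 f [-0.1 -1.4  0.4]
hole (np.float64(-57.78257756138609), np.float64(0.05075108938689727), np.float64(0.4088209120205254))
t 5.7 ee [ 0.5677 -0.0961  0.0546] r 0.0685 ang 234.98 yaw 41.3 f [ 0.1 -0.3  0.4]
```

Call:
{"api": "arm_command", "payload": {
  "steps": [
    {"rot":[0,0,-1.6],"slide":[-0.0015,0.0011,0],"grip":0},
    {"rot":[0,0,-1.6],"slide":[-0.0015,0.0011,0],"grip":0},
    {"rot":[0,0,-1.6],"slide":[-0.0015,0.0011,0],"grip":0},
    {"rot":[0,0,-1.6],"slide":[-0.0014,0.0012,0],"grip":0},
    {"rot":[0,0,0],"slide":[0,0,0],"grip":0},
    {"rot":[0,0,0],"slide":[0,0,0],"grip":0},
    {"rot":[0,0,0],"slide":[0,0,0],"grip":0},
    {"rot":[0,0,0],"slide":[0,0,0],"grip":0}
  ]
}}

```text
time: 6.7
ee_pos: [0.5627, -0.0928, 0.0548]
eef_rot: [0.954, 0.299, 0.001, 0.001]
ft_force: [5.3, -4.3, -3.3]
width: 0.0006
grip_force: 3.1
```

```bash
python3 dial.py
```

```text
t 6.7 ee [ 0.5627 -0.0928  0.0548] r 0.0689 ang 229.98 yaw 34.8 f [ 5.3 -4.3 -3.3]
hole (np.float64(-67.59951832365208), np.float64(0.061375321376950204), np.float64(0.407139432619269))
t 6.75 ee [ 0.5627 -0.0928  0.0548] r 0.0689 ang 229.96 yaw 34.8 f [ 5.4 -4.2 -3.7]
```

Call:
{"api": "arm_command", "payload": {
  "steps": [
    {"rot":[0,0,-1.4],"slide":[-0.0013,0.0011,0],"grip":0},
    {"rot":[0,0,-1.4],"slide":[-0.0013,0.0011,0],"grip":0},
    {"rot":[0,0,-1.4],"slide":[-0.0013,0.0011,0],"grip":0},
    {"rot":[0,0,0],"slide":[0,0,0],"grip":0},
    {"rot":[0,0,0],"slide":[0,0,0],"grip":0},
    {"rot":[0,0,0],"slide":[0,0,0],"grip":0},
    {"rot":[0,0,0],"slide":[0,0,0],"grip":0},
    {"rot":[0,0,0],"slide":[0,0,0],"grip":0}
  ]
}}

```text
time: 7.75
ee_pos: [0.5581, -0.0884, 0.0547]
eef_rot: [0.964, 0.265, 0.0, 0.0]
ft_force: [3.2, -2.4, -0.5]
width: 0.0007
grip_force: 1.9
```

```bash
python3 dial.py
```

```text
t 7.75 ee [ 0.5581 -0.0884  0.0547] r 0.0688 ang 224.67 yaw 30.7 f [ 3.2 -2.4 -0.5]
hole (np.float64(-67.33522687216742), np.float64(0.06902683944482318), np.float64(0.3888912923889448))
t 7.8 ee [ 0.5581 -0.0883  0.0547] r 0.0687 ang 224.67 yaw 30.7 f [ 4.  -2.4 -0.7]
```

```bash
python3 - <<'E'
from dial import *
p=snap('wrist','w5.png')
cv2.imwrite('pics/w5c.png',cv2.resize(cv2.cvtColor(p['pixels'][0:260,50:420],cv2.COLOR_RGB2BGR),None,fx=2,fy=2))
for a in [-60,-67,-75]:
    t=np.radians(a)+q[2]; print(a,(proj(p,[C[0]+.038*np.cos(t),C[1]+.038*np.sin(t),.048])-[50,0])*2)
E
```

```text
-60 [496.73432919 227.99300514]
-67 [498.20558055 245.2100821 ]
-75 [497.38570757 264.71265482]
```

View pics/w5c.png

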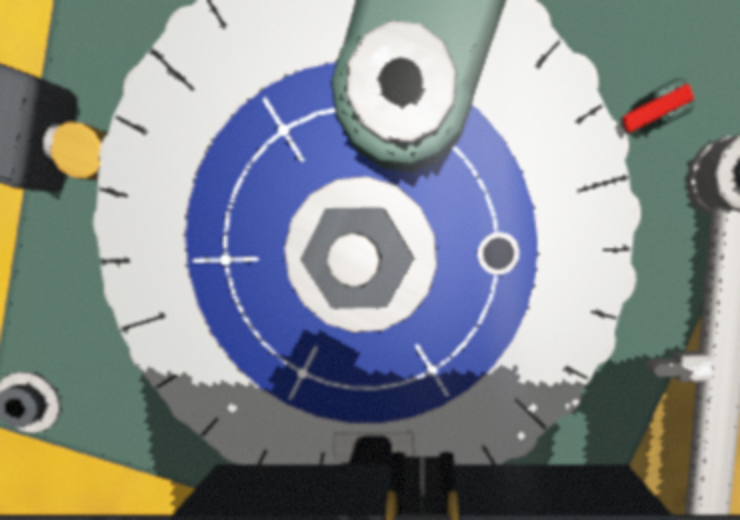

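The hole at (497,252) in the crop puts the dial part-way through the first click, with the finger still on the lug. I'll make the dial measurement sturdier using a top-down warp.

```bash
cat > d2.py <<'E'
from dial import *
def meas():
    p=eyes.camera('wrist'); n=480; k=.25e-3
    v,u=np.mgrid[0:n,0:n]; X=(u-n/2)*k; Y=(n/2-v)*k; c,s=np.cos(q[2]),np.sin(q[2])
    W=np.stack([C[0]+c*X-s*Y,C[1]+s*X+c*Y,np.full_like(X,.048)],-1)
    T,K=np.array(p['pose']),np.array(p['intrinsics'])
    pc=(W-T[:3,3])@T[:3,:3]; uv=pc@K.T; uv=(uv[...,:2]/uv[...,2:]).astype(np.float32)
    w=cv2.remap(p['pixels'],uv[...,0],uv[...,1],cv2.INTER_LINEAR); f=w.astype(int)
    blue=f[...,2]>f[...,0]*1.35+5
    r=np.hypot(X,Y); hull=cv2.convexHull(np.argwhere(blue&(r<.053)&(Y>-.06))[:,::-1].astype(np.int32))[:,0]
    # flange centre from circle fit
    from scipy.optimize import least_squares
    P=np.stack([(hull[:,0]-n/2)*k,(n/2-hull[:,1])*k],1)
    o=least_squares(lambda z:np.hypot(*(P-z).T)-.05,[0,0],loss='soft_l1',f_scale=5e-4).x
    rr=np.hypot(X-o[0],Y-o[1]); an=np.degrees(np.arctan2(Y-o[1],X-o[0]))
    m=(~blue)&(rr>.030)&(rr<.046)&(an<-25)&(an>-165)
    m=cv2.morphologyEx(m.astype(np.uint8),cv2.MORPH_OPEN,cv2.getStructuringElement(2,(13,13)))
    out=[(round(float(np.degrees(np.arctan2(n/2-b[1]-o[1]/k,b[0]-n/2-o[0]/k))),1),round(float(np.hypot(n/2-b[1]-o[1]/k,b[0]-n/2-o[0]/k))*k*1e3,1),a[4]) for a,b,_ in comp(m) if a[4]>80 and a[4]<100000]
    print('flange off mm',(o*1e3).round(1),'holes(ang,r,area)',out); return w
if __name__=='__main__':
    state(); w=meas()
E
python3 d2.py
```

```text
t 7.85 ee [ 0.5581 -0.0883  0.0547] r 0.0687 ang 224.67 yaw 30.7 f [ 4.5 -1.8 -0.7]
flange off mm [0.2 0.5] holes(ang,r,area) [(-70.7, 38.3, 1834), (-129.7, 39.0, 121)]
```

```bash
sed -i "s/def meas():/def meas(p=None):/; s/    p=eyes.camera('wrist'); n=480/    p=p or eyes.camera('wrist'); n=480/" d2.py; python3 -c "
from d2 import *
meas(dict(np.load('w3.npz')))
p=dict(np.load('w2.npz')); p['pixels']=cv2.cvtColor(cv2.imread('pics/w4.png'),4)
"; python3 - <<'E'
import sys; sys.path.insert(0,'.')
E
```

```text
flange off mm [0.6 0.6] holes(ang,r,area) [(-61.0, 37.8, 2057), (-121.0, 38.7, 288)]
```

Call:
{"api": "arm_command", "payload": {
  "steps": [
    {"rot":[0,0,-1],"slide":[-0.0008,0.0009,0],"grip":0},
    {"rot":[0,0,-1],"slide":[-0.0008,0.0009,0],"grip":0},
    {"rot":[0,0,0],"slide":[0,0,0],"grip":0},
    {"rot":[0,0,0],"slide":[0,0,0],"grip":0},
    {"rot":[0,0,0],"slide":[0,0,0],"grip":0},
    {"rot":[0,0,0],"slide":[0,0,0],"grip":0},
    {"rot":[0,0,0],"slide":[0,0,0],"grip":0},
    {"rot":[0,0,0],"slide":[0,0,0],"grip":0}
  ]
}}

```text
time: 8.9
ee_pos: [0.5563, -0.0864, 0.0546]
eef_rot: [0.969, 0.248, 0.0, 0.0]
ft_force: [0.6, 0.1, 0.4]
width: 0.0006
grip_force: 0.0
```

```bash
python3 d2.py
```

```text
t 8.9 ee [ 0.5563 -0.0864  0.0546] r 0.0688 ang 222.44 yaw 28.7 f [0.6 0.1 0.4]
flange off mm [0.2 0. ] holes(ang,r,area) [(-73.4, 37.8, 1821), (-133.2, 38.8, 162)]
```

Call:
{"api": "arm_command", "payload": {
  "steps": [
    {"rot":[0,0,-1.6],"slide":[-0.0016,0.0019,0],"grip":0},
    {"rot":[0,0,-1.6],"slide":[-0.0016,0.0019,0],"grip":0},
    {"rot":[0,0,-1.6],"slide":[-0.0015,0.002,0],"grip":0},
    {"rot":[0,0,-1.6],"slide":[-0.0014,0.002,0],"grip":0},
    {"rot":[0,0,-1.6],"slide":[-0.0014,0.0021,0],"grip":0},
    {"rot":[0,0,-1.6],"slide":[-0.0013,0.0021,0],"grip":0},
    {"rot":[0,0,-1.6],"slide":[-0.0012,0.0022,0],"grip":0},
    {"rot":[0,0,0],"slide":[0,0,0],"grip":0}
  ]
}}

```text
time: 9.95
ee_pos: [0.5465, -0.0724, 0.0548]
eef_rot: [0.988, 0.152, 0.0, 0.0]
ft_force: [1.8, -0.7, -1.0]
width: 0.0006
grip_force: 0.9
```

```bash
python3 d2.py
```

```text
t 9.95 ee [ 0.5465 -0.0724  0.0548] r 0.0686 ang 208.13 yaw 17.5 f [ 1.8 -0.7 -1. ]
flange off mm [0.4 0.1] holes(ang,r,area) [(-87.4, 38.0, 1822), (-29.8, 37.4, 1117), (-146.9, 39.1, 162)]
```

Call:
{"api": "arm_command", "payload": {
  "steps": [
    {"rot":[0,0,-0.5],"slide":[-0.0006,0.001,0],"grip":0},
    {"rot":[0,0,-0.5],"slide":[-0.0006,0.001,0],"grip":0},
    {"rot":[0,0,0],"slide":[0,0,0],"grip":0},
    {"rot":[0,0,0],"slide":[0,0,0],"grip":0},
    {"rot":[0,0,0],"slide":[0,0,0],"grip":0},
    {"rot":[0,0,0],"slide":[0,0,0],"grip":0},
    {"rot":[0,0,0],"slide":[0,0,0],"grip":0},
    {"rot":[0,0,0],"slide":[0,0,0],"grip":0}
  ]
}}

```text
time: 11.0
ee_pos: [0.5451, -0.0702, 0.0546]
eef_rot: [0.99, 0.144, 0.0, 0.0]
ft_force: [0.4, 0.5, 0.5]
width: 0.0006
grip_force: 0.0
```

```bash
python3 d2.py; python3 d2.py
```

```text
t 11.0 ee [ 0.5451 -0.0702  0.0546] r 0.0689 ang 205.99 yaw 16.5 f [0.4 0.5 0.5]
flange off mm [0.4 0.4] holes(ang,r,area) [(-90.8, 38.4, 1827), (-31.7, 37.6, 1549), (-149.7, 39.0, 121)]
t 11.05 ee [ 0.5451 -0.0702  0.0546] r 0.0689 ang 206.00 yaw 16.5 f [-0.3 -0.6 -0.5]
flange off mm [0.3 0.4] holes(ang,r,area) [(-90.7, 38.3, 1822), (-31.6, 37.6, 1535), (-149.9, 39.1, 121)]
```

Call:
{"api": "arm_command", "payload": {
  "steps": [
    {"rot":[0,0,-2.1],"slide":[-0.0011,0.0023,0],"grip":0},
    {"rot":[0,0,-2.1],"slide":[-0.001,0.0024,0],"grip":0},
    {"rot":[0,0,-2.1],"slide":[-0.0009,0.0024,0],"grip":0},
    {"rot":[0,0,-2.1],"slide":[-0.0008,0.0024,0],"grip":0},
    {"rot":[0,0,-2.1],"slide":[-0.0007,0.0025,0],"grip":0},
    {"rot":[0,0,-2.1],"slide":[-0.0006,0.0025,0],"grip":0},
    {"rot":[0,0,-2.1],"slide":[-0.0005,0.0025,0],"grip":0},
    {"rot":[0,0,0],"slide":[0,0,0],"grip":0}
  ]
}}

```text
time: 12.1
ee_pos: [0.5394, -0.0534, 0.0546]
eef_rot: [1.0, 0.016, -0.0, 0.0]
ft_force: [-0.5, -1.8, -0.4]
width: 0.0008
grip_force: 0.6
```

```bash
python3 d2.py; python3 d2.py
```

```text
t 12.1 ee [ 0.5394 -0.0534  0.0546] r 0.0690 ang 191.21 yaw 1.8 f [-0.5 -1.8 -0.4]
flange off mm [0.3 0.2] holes(ang,r,area) [(-44.1, 37.6, 1846), (-104.3, 38.4, 1813)]
t 12.15 ee [ 0.5394 -0.0533  0.0546] r 0.0689 ang 191.11 yaw 1.9 f [-0.9 -1.7 -0.8]
flange off mm [0.  0.4] holes(ang,r,area) [(-44.1, 37.9, 1847), (-104.0, 38.5, 1802)]
```

Call:
{"api": "arm_command", "payload": {
  "steps": [
    {"rot":[0,0,-2],"slide":[-0.0004,0.0024,0],"grip":0},
    {"rot":[0,0,-2],"slide":[-0.0003,0.0024,0],"grip":0},
    {"rot":[0,0,-2],"slide":[-0.0003,0.0024,0],"grip":0},
    {"rot":[0,0,-2],"slide":[-0.0002,0.0024,0],"grip":0},
    {"rot":[0,0,-2],"slide":[-0.0001,0.0024,0],"grip":0},
    {"rot":[0,0,-2],"slide":[0,0.0024,0],"grip":0},
    {"rot":[0,0,0],"slide":[0,0,0],"grip":0},
    {"rot":[0,0,0],"slide":[0,0,0],"grip":0}
  ]
}}

```text
time: 13.2
ee_pos: [0.538, -0.0397, 0.0545]
eef_rot: [0.996, -0.089, -0.0, 0.001]
ft_force: [-1.6, -5.2, 0.6]
width: 0.0004
grip_force: 2.7
```

```bash
python3 d2.py; python3 d2.py
```

```text
t 13.2 ee [ 0.538  -0.0397  0.0545] r 0.0690 ang 179.75 yaw -10.2 f [-1.6 -5.2  0.6]
flange off mm [-0.2  0.4] holes(ang,r,area) [(-54.9, 38.1, 1813), (-114.6, 38.4, 1804)]
t 13.25 ee [ 0.538  -0.0397  0.0545] r 0.0691 ang 179.73 yaw -10.2 f [-1.3 -5.   2.2]
flange off mm [0.3 0.3] holes(ang,r,area) [(-55.4, 37.8, 1811), (-115.4, 38.6, 1796)]
```

Call:
{"api": "arm_command", "payload": {
  "steps": [
    {"rot":[0,0,-0.4],"slide":[0,0.0005,0],"grip":0},
    {"rot":[0,0,-0.4],"slide":[0,0.0005,0],"grip":0},
    {"rot":[0,0,-0.4],"slide":[0,0.0005,0],"grip":0},
    {"rot":[0,0,0],"slide":[0,0,0],"grip":0},
    {"rot":[0,0,0],"slide":[0,0,0],"grip":0},
    {"rot":[0,0,0],"slide":[0,0,0],"grip":0},
    {"rot":[0,0,0],"slide":[0,0,0],"grip":0},
    {"rot":[0,0,0],"slide":[0,0,0],"grip":0}
  ]
}}

```text
time: 14.3
ee_pos: [0.5382, -0.0371, 0.0545]
eef_rot: [0.995, -0.099, -0.0, -0.0]
ft_force: [-1.6, -1.5, 0.3]
width: 0.0008
grip_force: 0.8
```

```bash
python3 d2.py
```

```text
t 14.3 ee [ 0.5382 -0.0371  0.0545] r 0.0689 ang 177.54 yaw -11.4 f [-1.6 -1.5  0.3]
flange off mm [ 0.1 -0.3] holes(ang,r,area) [(-57.3, 37.4, 1865), (-117.9, 38.1, 1776)]
```

Call:
{"api": "arm_command", "payload": {
  "steps": [
    {"rot":[0,0,-0.4],"slide":[0,0.0005,0],"grip":0},
    {"rot":[0,0,-0.4],"slide":[0,0.0005,0],"grip":0},
    {"rot":[0,0,-0.4],"slide":[0,0.0005,0],"grip":0},
    {"rot":[0,0,0],"slide":[0,0,0],"grip":0},
    {"rot":[0,0,0],"slide":[0,0,0],"grip":0},
    {"rot":[0,0,0],"slide":[0,0,0],"grip":0},
    {"rot":[0,0,0],"slide":[0,0,0],"grip":0},
    {"rot":[0,0,0],"slide":[0,0,0],"grip":0}
  ]
}}

```text
time: 15.35
ee_pos: [0.5383, -0.0357, 0.0546]
eef_rot: [0.994, -0.109, 0.0, -0.0]
ft_force: [0.1, 0.7, -0.4]
width: 0.0002
grip_force: 0.0
```

```bash
python3 d2.py;python3 d2.py
```

```text
t 15.35 ee [ 0.5383 -0.0357  0.0546] r 0.0689 ang 176.44 yaw -12.6 f [ 0.1  0.7 -0.4]
flange off mm [ 0.2 -0.1] holes(ang,r,area) [(-59.1, 37.5, 1826), (-119.4, 38.3, 1810)]
t 15.4 ee [ 0.5383 -0.0358  0.0546] r 0.0689 ang 176.47 yaw -12.6 f [-1.1  1.   0.1]
flange off mm [ 0.4 -0.2] holes(ang,r,area) [(-59.2, 37.4, 1829), (-119.7, 38.3, 1809)]
```

Call:
{"api": "arm_command", "payload": {
  "steps": [
    {"rot":[0,0,0],"slide":[0,-0.006,0],"grip":0},
    {"rot":[0,0,0],"slide":[0,-0.008,0],"grip":0},
    {"rot":[0,0,0],"slide":[0,0,0.02],"grip":0},
    {"rot":[0,0,0],"slide":[0,0,0.03],"grip":0},
    {"rot":[0,0,0],"slide":[0,0,0.04],"grip":0},
    {"rot":[0,0,8],"slide":[0,0,0.04],"grip":0},
    {"rot":[0,0,8],"slide":[-0.01,0,0.03],"grip":0},
    {"rot":[0,0,8],"slide":[-0.01,0,0.03],"grip":0}
  ]
}}

```text
time: 16.45
ee_pos: [0.5179, -0.0505, 0.2457]
eef_rot: [0.995, 0.102, 0.0, 0.0]
ft_force: [0.2, -0.4, 0.5]
width: 0.0002
grip_force: 0.0
```

```bash
python3 - <<'E'
from d2 import *
state(); p=snap('wrist','w6.png'); meas(p)
im=p['pixels'].astype(int); m=(im[...,0]>120)&(im[...,1]<70)&(im[...,2]<70)
for c in comp(m): print(c[0],c[1],onz(p,c[1],.064).round(4))
cv2.imwrite('pics/w6c.png',cv2.resize(cv2.cvtColor(p['pixels'],cv2.COLOR_RGB2BGR)[:260],None,fx=1.5,fy=1.5))
E
```

```text
t 16.45 ee [ 0.5179 -0.0505  0.2457] r 0.0898 ang 186.70 yaw 11.7 f [ 0.2 -0.4  0.5]
flange off mm [0.8 0.2] holes(ang,r,area) [(-59.6, 37.2, 2185), (-119.8, 38.6, 2123)]
[391, 154, 13, 20, 171] [396.9, 163.6] [ 0.5684 -0.2035  0.064 ]
[506, 38, 6, 30, 111] [509.4, 52.3] [ 0.7065 -0.2823  0.064 ]
[318, 36, 14, 14, 70] [323.7, 42.7] [ 0.6755 -0.0861  0.064 ]
```

View pics/w6c.png

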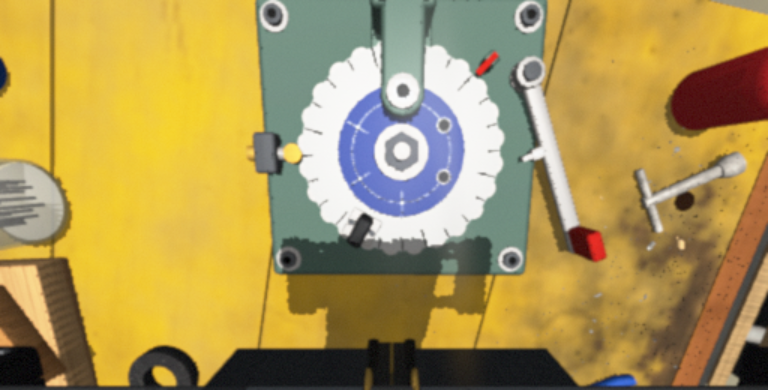

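The dial rests on the fourth click: the two drilled holes lie symmetrically at -60° and -120°, and the lug at crop (360,230) has passed -x. The lever is still open, with its tab at (588,243). Next I move to the outside of the tab.

Call:
{"api": "arm_command", "payload": {
  "steps": [
    {"rot":[0,0,0],"slide":[0.017,-0.045,-0.015],"grip":0},
    {"rot":[0,0,0],"slide":[0.017,-0.045,-0.015],"grip":0},
    {"rot":[0,0,0],"slide":[0.017,-0.045,-0.015],"grip":0},
    {"rot":[0,0,0],"slide":[0.017,-0.046,-0.015],"grip":0},
    {"rot":[0,0,0],"slide":[0,0,-0.047],"grip":0},
    {"rot":[0,0,0],"slide":[0,0,-0.047],"grip":0},
    {"rot":[0,0,0],"slide":[0,0,-0.047],"grip":0},
    {"rot":[0,0,0],"slide":[0,0,0],"grip":0}
  ]
}}

```text
time: 17.5
ee_pos: [0.5833, -0.2306, 0.04]
eef_rot: [0.995, 0.099, -0.003, -0.001]
ft_force: [0.1, -0.4, 1.0]
width: 0.0004
grip_force: 0.0
```

```bash
python3 -c "
from dial import *
state()"
```

```text
t 17.5 ee [ 0.5833 -0.2306  0.04  ] r 0.1920 ang 262.91 yaw 11.4 f [ 0.1 -0.4  1. ]
```

Call:
{"api": "arm_command", "payload": {
  "steps": [
    {"rot":[0,0,0],"slide":[-0.0039,0.0039,0],"grip":0},
    {"rot":[0,0,0],"slide":[-0.0038,0.004,0],"grip":0},
    {"rot":[0,0,0],"slide":[-0.0036,0.0042,0],"grip":0},
    {"rot":[0,0,0],"slide":[-0.0034,0.0043,0],"grip":0},
    {"rot":[0,0,0],"slide":[-0.0033,0.0044,0],"grip":0},
    {"rot":[0,0,0],"slide":[-0.0031,0.0045,0],"grip":0},
    {"rot":[0,0,0],"slide":[-0.0029,0.0047,0],"grip":0},
    {"rot":[0,0,0],"slide":[0,0,0],"grip":0}
  ]
}}

```text
time: 18.5
ee_pos: [0.5616, -0.2003, 0.0433]
eef_rot: [0.995, 0.1, -0.001, -0.0]
ft_force: [0.5, -0.1, 0.6]
width: 0.0006
grip_force: 0.3
```

```bash
cat > l.py <<'E'
from d2 import *
state(); meas()
e=sensors.read_state()['ee_pos'][:2]-[.6854,-.1264]; print('lever pol',np.hypot(*e),np.degrees(np.arctan2(e[1],e[0]))%360)
for n in ['side','scene']:
    p=eyes.camera(n); im=p['pixels'].astype(int); m=(im[...,0]>110)&(im[...,1]<70)&(im[...,2]<70)
    m[:, :225]=0; m[:,320:]=0; m[:225]=0; m[310:]=0
    for c in comp(m)[:1]: 
        w=onz(p,c[1],.058); d=w[:2]-[.6854,-.1264]; print(n,c[0],w.round(4),np.hypot(*d).round(4),'lever deg',(np.degrees(np.arctan2(d[1],d[0]))%360-191.25).round(1))
E
python3 l.py
```

```text
t 18.5 ee [ 0.5616 -0.2003  0.0433] r 0.1666 ang 254.16 yaw 11.5 f [ 0.5 -0.1  0.6]
flange off mm [-0.3  1.5] holes(ang,r,area) [(-31.1, 37.4, 1965), (-118.1, 39.0, 1763), (-59.2, 38.6, 1746)]
lever pol 0.14440826432843779 210.8654294211574
side [302, 262, 5, 6, 12] [ 0.6842 -0.0989  0.058 ] 0.0275 lever deg -98.7
scene [314, 284, 6, 26, 105] [ 0.6898 -0.2599  0.058 ] 0.1336 lever deg 80.6
```

Call:
{"api": "arm_command", "payload": {
  "steps": [
    {"rot":[0,0,0],"slide":[-0.0023,0.004,0],"grip":0},
    {"rot":[0,0,0],"slide":[-0.0022,0.0041,0],"grip":0},
    {"rot":[0,0,0],"slide":[-0.0021,0.0042,0],"grip":0},
    {"rot":[0,0,0],"slide":[-0.0019,0.0042,0],"grip":0},
    {"rot":[0,0,0],"slide":[-0.0018,0.0043,0],"grip":0},
    {"rot":[0,0,0],"slide":[-0.0016,0.0043,0],"grip":0},
    {"rot":[0,0,0],"slide":[0,0,0],"grip":0},
    {"rot":[0,0,0],"slide":[0,0,0],"grip":0}
  ]
}}

```text
time: 19.65
ee_pos: [0.5498, -0.1753, 0.0433]
eef_rot: [0.995, 0.1, -0.001, -0.0]
ft_force: [-0.1, -0.4, -0.6]
width: 0.0006
grip_force: 0.1
```

```bash
python3 l.py | head -3
```

```text
t 19.65 ee [ 0.5498 -0.1753  0.0433] r 0.1469 ang 247.08 yaw 11.4 f [-0.1 -0.4 -0.6]
flange off mm [-0.2  1.2] holes(ang,r,area) [(-60.3, 38.4, 1768), (-119.5, 38.9, 1767)]
lever pol 0.1441572890935497 199.86642753139807
```

Call:
{"api": "arm_command", "payload": {
  "steps": [
    {"rot":[0,0,0],"slide":[-0.0003,0.001,0],"grip":0},
    {"rot":[0,0,0],"slide":[-0.0003,0.001,0],"grip":0},
    {"rot":[0,0,0],"slide":[-0.0003,0.001,0],"grip":0},
    {"rot":[0,0,0],"slide":[-0.0003,0.001,0],"grip":0},
    {"rot":[0,0,0],"slide":[-0.0003,0.001,0],"grip":0},
    {"rot":[0,0,0],"slide":[0,0,0],"grip":0},
    {"rot":[0,0,0],"slide":[0,0,0],"grip":0},
    {"rot":[0,0,0],"slide":[0,0,0],"grip":0}
  ]
}}

```text
time: 20.8
ee_pos: [0.5487, -0.1706, 0.0435]
eef_rot: [0.995, 0.1, -0.0, -0.0]
ft_force: [1.0, -2.1, -0.4]
width: 0.0004
grip_force: 0.8
```

```bash
python3 l.py | head -3
```

```text
t 20.8 ee [ 0.5487 -0.1706  0.0435] r 0.1430 ang 245.95 yaw 11.4 f [ 1.  -2.1 -0.4]
flange off mm [-0.  1.] holes(ang,r,area) [(-119.8, 38.9, 1775), (-60.5, 38.3, 1762)]
lever pol 0.14361532833987456 197.93178052492064
```

Call:
{"api": "arm_command", "payload": {
  "steps": [
    {"rot":[0,0,0],"slide":[-0.0003,0.001,0],"grip":0},
    {"rot":[0,0,0],"slide":[-0.0003,0.001,0],"grip":0},
    {"rot":[0,0,0],"slide":[-0.0003,0.001,0],"grip":0},
    {"rot":[0,0,0],"slide":[-0.0003,0.001,0],"grip":0},
    {"rot":[0,0,0],"slide":[0,0,0],"grip":0},
    {"rot":[0,0,0],"slide":[0,0,0],"grip":0},
    {"rot":[0,0,0],"slide":[0,0,0],"grip":0},
    {"rot":[0,0,0],"slide":[0,0,0],"grip":0}
  ]
}}

```text
time: 21.95
ee_pos: [0.5485, -0.17, 0.0439]
eef_rot: [0.995, 0.098, 0.001, 0.002]
ft_force: [6.6, -12.8, -7.2]
width: 0.0004
grip_force: 5.9
```

```bash
python3 l.py | head -3
```

```text
t 21.95 ee [ 0.5485 -0.17    0.0439] r 0.1426 ang 245.77 yaw 11.3 f [  6.6 -12.8  -7.2]
flange off mm [-0.  1.] holes(ang,r,area) [(-119.8, 38.9, 1763), (-60.5, 38.3, 1754)]
lever pol 0.14372291107895216 197.67195815502242
```

The lever is against a hard stop at the angle expected for home. I'll back off, rise and check.

Call:
{"api": "arm_command", "payload": {
  "steps": [
    {"rot":[0,0,0],"slide":[0.003,-0.01,0],"grip":0},
    {"rot":[0,0,0],"slide":[0.003,-0.01,0],"grip":0},
    {"rot":[0,0,0],"slide":[0,0,0.04],"grip":0},
    {"rot":[0,0,0],"slide":[0,0,0.05],"grip":0},
    {"rot":[0,0,0],"slide":[0,0,0.05],"grip":0},
    {"rot":[0,0,0],"slide":[-0.025,0.03,0.04],"grip":0},
    {"rot":[0,0,0],"slide":[-0.025,0.03,0.03],"grip":0},
    {"rot":[0,0,0],"slide":[0,0,0],"grip":0}
  ]
}}

```text
time: 23.1
ee_pos: [0.5041, -0.1244, 0.2568]
eef_rot: [0.995, 0.101, 0.002, 0.001]
ft_force: [0.4, -0.6, 0.3]
width: 0.0006
grip_force: 0.0
```

```bash
python3 - <<'E'
from d2 import *
state(); p=snap('wrist','w7.png'); meas(p)
im=p['pixels'].astype(int); m=(im[...,0]>120)&(im[...,1]<70)&(im[...,2]<70)
for c in comp(m):
    w=onz(p,c[1],.064); d=w[:2]-[.6854,-.1264]; print(c[0],c[1],w.round(4),np.hypot(*d).round(3),np.degrees(np.arctan2(d[1],d[0]))%360-191.25)
cv2.imwrite('pics/w7c.png',cv2.resize(cv2.cvtColor(p['pixels'],cv2.COLOR_RGB2BGR)[:260],None,fx=1.5,fy=1.5))
E
```

```text
t 23.1 ee [ 0.5041 -0.1244  0.2568] r 0.1331 ang 219.37 yaw 11.6 f [ 0.4 -0.6  0.3]
flange off mm [0.2 0.3] holes(ang,r,area) [(-60.1, 37.7, 1969), (-120.3, 38.3, 1931)]
[431, 0, 50, 49, 1469] [450.9, 24.2] [ 0.7109 -0.2918  0.064 ] 0.167 87.50119590431001
[287, 137, 9, 20, 80] [289.8, 149.1] [ 0.5456 -0.1519  0.064 ] 0.142 -0.9042962635118386
[433, 8, 1, 1, 1] [433.0, 8.0] [ 0.7216 -0.2674  0.064 ] 0.146 93.13225825213573
```

View pics/w7c.png

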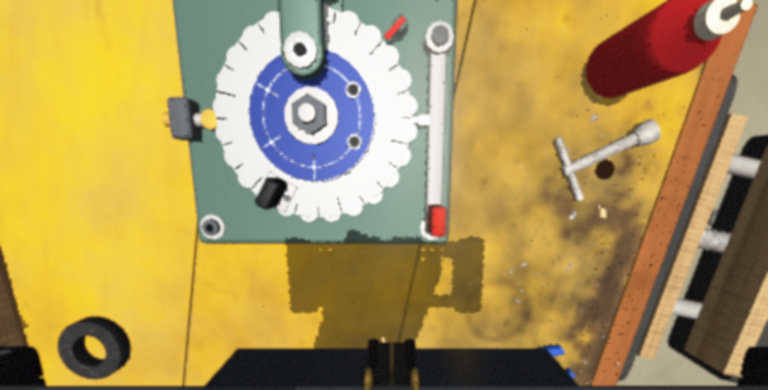

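The lever at (437,130) now lies parallel to the base edge, measured at -0.9°, which is home. The dial holes read -60° and -120°, and the bystanders haven't moved. I'm handing in.

```bash
python3 -c "
from bench import order
print(order.close_job())"
```

```text
the job is handed in; nothing more can be done
None
```

I pushed the dial four clicks clockwise, locked it with the lever fully home, and handed in the job. The last view showed the dial on the fourth click, the lever at about -0.9° from home and nothing round the fixture moved; the close call returned no verdict.

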